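# Feed the used culture dish through the box flap

### The job

The dark brown culture dish on the pale green loading shelf is finished with. Its lid is loose, so do not grip or lift it: with your fingertips slide it along the shelf to the orange flap of the used-dish box, push it in through the flap until it slips away down the chute into the box, and draw your fingers back so that the flap swings shut behind it. Leave the clear dish on the shelf and the glassware beside the box where they are.

Things in the scene. Friction and masses are not known exactly. Their poses are not given: they have to be found in the camera images.
- dish_box: fixed used-dish box with a loading shelf in front. Origin on the table, under the flap's hinge line, mid width; x points in through the flap, y left, z up. Behind the flap a clear-walled box, 106 mm wide, x = -4 to +178 mm, flat roof 125 mm above the table. All offsets called x, y below are in this frame
- chute_mouth (a point): point on the pale green shelf's top under the hinge line, mid opening (0, 0, +52 mm). The shelf is level, no rim, 52 mm above the table, x = -180 to +16 mm, y = -150 to +150 mm. Two aluminium guide wings, 14 mm high, narrow from 156 mm apart at x = -38 to 96 mm at x = -3. Opening 94 mm wide; lintel's underside 63 mm above the shelf, its face at x = -4
- pan (a point): middle of the level steel pan in the box where dishes collect (+130, 0, +10 mm), 83 mm long, 94 mm wide. At x = +16 mm the shelf ends and a slippery steel chute runs down 30 degrees to the pan's front edge at x = +89 mm
- flap (a joint): angle of the orange flap: 0 hanging shut on its stop, grows as it swings inwards, to 1.3 rad. 86 mm wide, 59 mm from hinge to lower edge; hinge 62 mm above the shelf, lower edge 3 mm above the shelf at x = +7 mm. 30 g, no spring or catch: opens at a slight push, rests on what is under it, falls shut by its weight in under a second
- dark_dish: the used dish: lidded petri dish with dark brown filling, 64 mm across, 14 mm high, about 50 g. Origin at the centre of its underside, z up. Stands on one half of the loading shelf, beside the line of the opening. It tips on to the chute once its middle is past the shelf's end
- clear_dish: the dish to leave alone: lidded petri dish with a colourless to whitish filling, 72 mm across, 14 mm high, on the other half of the shelf. Origin at the centre of its underside
- beaker: small glass beaker, 55 mm across, 69 mm high, on the table to the left of the box. Origin at the centre of its underside
- soil_vial: vial with dark filling and grey cap, 24 mm across, 70 mm high, standing on the table to the right of the box. Origin at the centre of its underside
- seed_vial: pale vial with a label band, 24 mm across, 62 mm high, standing behind the other. Origin at the centre of its underside
- microscope: the fixed white binocular microscope that stands on the table well to the left of the shelf: 323 mm deep, 212 mm wide, 459 mm high, in the way of an arm that swings over from the left; go round in front of it. Origin at the middle of its foot's underside
There are look-alikes about, which are no part of the job. What is shaped like the dark_dish but yellow is not meant.

How it is judged:
By the outcome, as a careful person would: the job done as asked, in the order asked, and still so for the second after the job is handed in, with the robot touching nothing.
It also fails if it takes over 51 s, if anything falls off the work surface, if the arm or the gripper's body presses on something with over 40 N, if the wrist force passes 120 N, or if a joint passes its speed limit or range.

### The arm

A 7-joint arm with a two-finger parallel gripper is mounted at the origin on a cart in front of the work surface, level with it; the furniture and walls round the work are solid. World frame = base frame: x ahead of the robot, y to its left, z up, the work surface at z = 0. Lengths are in m, angles in rad, forces in N, time in s.
With the tool pointing down it reaches from about 0.425 to 0.925 m from the base axis. Payload 6.8 kg.
Tool frame: the origin (TCP) lies on the front face of the gripper's body, between the roots of the fingers; the fingertips stand 73 mm ahead of it and the grasp point (between the pads) lies 54 mm ahead of it (env.nose_length is the distance from the TCP to the fingertips, in m); z points along the fingers, y is the direction in which the jaws open and shut (so a half turn about z gives the same grasp; the last joint's range is limited). The gripper opens to 85 mm and grips with 20 to 120 N. Pads are 22 mm wide; open, the fingers measure 114 mm over their backs; the gripper's body (76 mm by 85 mm) begins 54 mm behind the grasp point. The pads swing forward as they close: fully open they stand 13 mm farther back than shut.
Start: joints at [1.099, 0.477, 0.022, 1.555, -0.011, 1.109, -0.083], TCP at [0.24, -0.631, 0.304] pointing down, gripper open.
Joint ranges: [-2.96, 2.96], [-0.34, 2.1], [-1.41, 1.46], [0.24, 2.44], [-1.37, 4.51], [0.17, 1.92], [-2.96, 2.96]. Speed limits (rad/s): [2.39, 2.39, 3.14, 3.14, 3.14, 3.14, 3.14].

### API

Orientations are given as a unit quaternion [w, x, y, z].
In Python, from cell import env, kin, camera, calibration, job gives the robot as it stands. The module is installed in compiled form; this text tells all that it offers. Calls block until the motion is done:
- env.reach(position, orientation): joint-space move of the TCP to a pose.
- env.movel(position, velocity=0.15, rot=None, stop_force=None): straight line of the TCP; rot=None keeps the orientation; velocity is the mean speed in m/s. With stop_force (N) it stops when the force on the tool has changed by that much, and returns True; else False.
- env.goto_joints(angles): joint-space move.
- env.grip(opening, f_grip=None): finger opening in m; f_grip is the grip in N (None keeps the last); returns when the fingers have stopped.
- env.dwell(seconds).
- kin.inverse_kinematics(position, orientation): joint angles nearest the present ones, or None.
- env.get_state(): the state.
- camera(name): name is "scene" or "side" or "wrist"; returns (picture, depth): 384x512x3 uint8, blue, green, red; 384x512 float32, m along the optical axis (not along the pixel's ray), 0 where there is no reading.
- calibration(name): a dict with "fx", "fy", "cx", "cy" (pixels), "rvec" (rotation vector, rad) and "tvec" (3), from world to camera coordinates, as OpenCV has them. Camera axes: x right, y down, z forward; pixel columns grow to the right and rows downward; lengths in m; the calibration is good to about 2 mm. A picture is of the moment at which its call begins: read the wrist's pose just before it. calibration takes no time and is no camera call; for the wrist camera it gives the pose at the moment of the call.
A pose or a line that the arm cannot do raises env.PlanningError and nothing moves.
- job.job_done(): hands the job in, once; it reports no verdict.
The state is a dict: "time": time; "qpos": joint angles; "joint_velocities": joint speeds; "joint_torque": joint torques, N m; "tcp_pos": TCP position; "orientation": TCP orientation; "force": force on the tool from outside, world axes, zero at the start; "torque": the same for the moment, N m; "opening": finger opening in m.
Only numpy, scipy, OpenCV 4.12 (cv2) and the standard library are available. Lean on these libraries where they do the work, as an engineer would, in place of code of your own. Each camera call takes 0.05 s, during which the arm holds its last target. There are 200 camera calls.

## Working session

There is one attempt and no reset: what is moved stays moved. The work goes in short steps, each a Python script; the robot and the scene stay as the last script left them, time stands still between calls to the robot, and variables do not carry over. Pictures are saved under pics/ and viewed, about 8 in all and at most 12, crops included, and the job is handed in when it is done.

```bash
mkdir -p pics; cat > h.py <<'E'
import numpy as np, cv2
from cell import env, kin, camera, calibration, job
def snap(n,f):
    c=calibration(n); p,d=camera(n); cv2.imwrite('pics/'+f+'.png',p); np.savez('pics/'+f+'.npz',d=d,p=p,**c); return p,d,c
def cloud(d,c):
    R=cv2.Rodrigues(np.array(c['rvec'],float))[0]; v,u=np.mgrid[:d.shape[0],:d.shape[1]]
    P=np.stack([(u-c['cx'])/c['fx']*d,(v-c['cy'])/c['fy']*d,d],-1)
    return (P-np.array(c['tvec']).ravel())@R
E
python3 - <<'E'
from h import *
a=snap('scene','s1'); b=snap('side','d1')
cv2.imwrite('pics/sc.png',cv2.resize(a[0],(800,600)))
for x in(a,b):
    R=cv2.Rodrigues(np.array(x[2]['rvec'],float))[0]; print(-R.T@np.array(x[2]['tvec']).ravel(), x[2]['fx'])
s=env.get_state();print(s['time'],s['tcp_pos'],s['orientation'])
E
```

```text
[ 0.07634397 -0.72187205  0.49129029] 375.68693103698075
[ 0.42954533 -0.60312045  0.66829898] 376.3478737511766
0.1 [ 0.24004305 -0.63045004  0.3030237 ] [-7.85820802e-04  9.83499695e-01  1.80907961e-01 -2.07150660e-04]
```

View pics/sc.png

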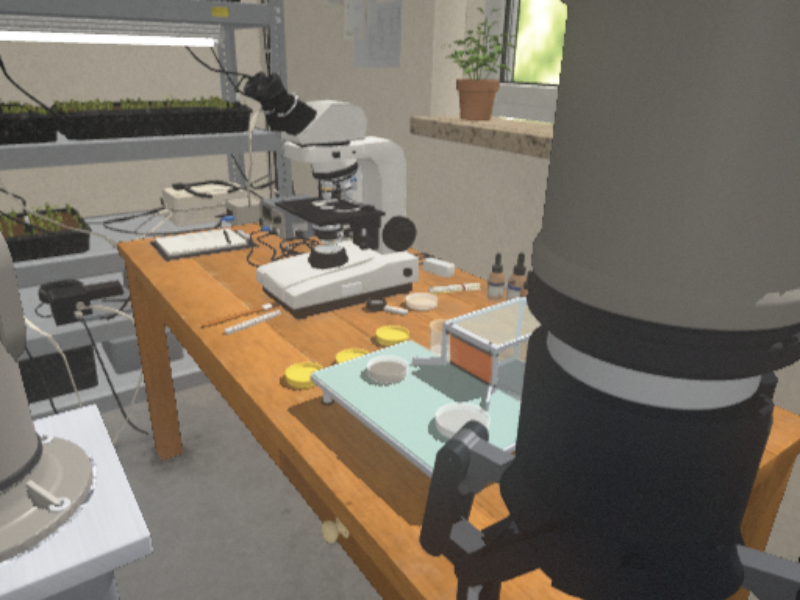

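View pics/d1.png

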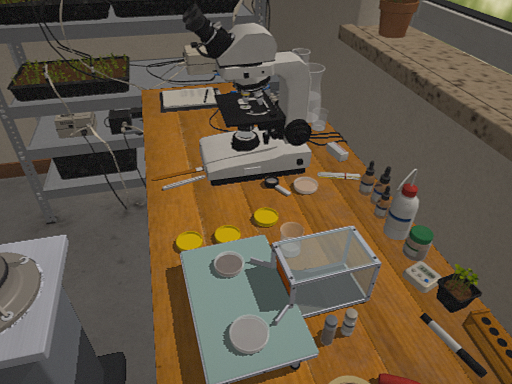

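Side view: candidates are the dish at (229,264), smaller and darker, the dish at (249,334), larger and whitish, and yellow look-alikes at (190,242), (228,234) and (266,216), off the shelf. The one at (229,264) fits, and a crop will confirm it. I'll measure it at the same time.

```bash
cat > m.py <<'E'
from h import *
def shelf(f):
    z=np.load(f'pics/{f}.npz'); p,d=z['p'],z['d']; P=cloud(d,z)
    hsv=cv2.cvtColor(p,cv2.COLOR_BGR2HSV); ok=(d>0)
    m=ok&(abs(P[...,2]-.052)<.006)&(hsv[...,0]>60)&(hsv[...,0]<95)&(hsv[...,1]>25)
    n,l,st,_=cv2.connectedComponentsWithStats(m.astype(np.uint8)); m=l==1+np.argmax(st[1:,4])
    Q=P[m]; r=cv2.minAreaRect(Q[:,:2].astype(np.float32)); print('shelf',m.sum(),r,cv2.boxPoints(r).round(4).tolist(),np.median(Q[:,2]))
    hull=np.zeros(m.shape,np.uint8); h=cv2.convexHull(np.argwhere(m)[:,::-1].astype(np.int32)); cv2.fillConvexPoly(hull,h,1)
    t=(hull>0)&ok&(abs(P[...,2]-.066)<.006)
    n,l,st,c=cv2.connectedComponentsWithStats(t.astype(np.uint8))
    for i in range(1,n):
        if st[i,4]>60:
            q=P[l==i]; (cx,cy),rr=cv2.minEnclosingCircle(q[:,:2].astype(np.float32)); print(c[i].round(),st[i,4],'c',round(cx,4),round(cy,4),'r',round(rr,4),'z',np.median(q[:,2]).round(4),'bgr',p[l==i].mean(0).round())
    o=ok&((hsv[...,0]<14)&(hsv[...,1]>170)&(P[...,2]>.055)&(P[...,2]<.12)&(hull>0)|False)
    if o.sum()>20: print('orange',o.sum(),P[o].mean(0),P[o].min(0),P[o].max(0))
    # box roof
    o=ok&(abs(P[...,2]-.125)<.005)
    if o.sum()>30:
        r=cv2.minAreaRect(P[o][:,:2].astype(np.float32)); print('roof',o.sum(),r)
E
python3 - <<'E'
from m import *
shelf('d1')
p=cv2.imread('pics/d1.png'); cv2.imwrite('pics/c1.png',cv2.resize(p[205:380,165:400],None,fx=3.2,fy=3.2,interpolation=cv2.INTER_CUBIC))
E
```

```text
shelf 10560 ((0.5255905389785767, -0.16354432702064514), (0.1933334469795227, 0.29854249954223633), 3.037404775619507) [[0.4212000072002411, -0.019600000232458115], [0.43700000643730164, -0.31769999861717224], [0.6299999952316284, -0.3075000047683716], [0.6141999959945679, -0.009399999864399433]] 0.04999816067357093
[228. 263.] 583 c 0.5159 -0.0844 r 0.0324 z 0.0639 bgr [109. 114. 121.]
[270. 267.] 122 c 0.5882 -0.1351 r 0.0588 z 0.0639 bgr [75. 82. 94.]
[284. 310.] 96 c 0.5957 -0.2245 r 0.0295 z 0.0636 bgr [127. 124. 124.]
[248. 333.] 1218 c 0.52 -0.2505 r 0.0369 z 0.0643 bgr [134. 137. 140.]
orange 87 [ 0.6102828  -0.16334402  0.07700166] [ 0.60500596 -0.21023894  0.0618956 ] [ 0.61296632 -0.1242394   0.10506116]
roof 5090 ((0.5611027479171753, 0.6082600355148315), (0.957222044467926, 1.7272347211837769), 0.07004178315401077)
```

View pics/c1.png

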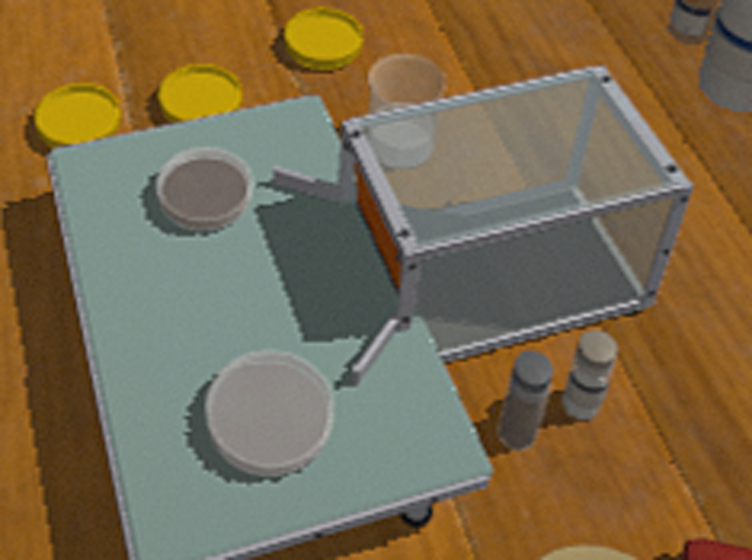

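The enlarged crop confirms it. The left dish at crop (204,188) has brown filling and r≈32 mm. The right one at (268,410) is whitish with r≈37 mm, so it's the clear dish. The box frame has its origin at about (0.608,-0.159) with yaw 3°, which puts the dark dish at about (-88,+80) mm in it. Plan: nest the dish against two slightly open fingertips, push it diagonally to the opening line, then push it straight in with a small tilt.

```bash
cat > r.py <<'E'
from m import *
from scipy.spatial.transform import Rotation as Ro
YAW=np.deg2rad(3.03); O=np.array([.608,-.159,0]); RB=Ro.from_euler('z',YAW).as_matrix()
W=lambda x,y,z: O+RB@np.array([x,y,z])
B=lambda p: RB.T@(np.array(p)-O)
def ori(d,t,s=1):
    d=RB@np.array([d[0],d[1],0.]); d/=np.linalg.norm(d)
    z=d*np.sin(t)-np.array([0,0,np.cos(t)]); y=s*np.cross([0,0,1.],d); x=np.cross(y,z)
    q=Ro.from_matrix(np.stack([x,y,z],1)).as_quat(); return q[[3,0,1,2]],z
def st(m):
    s=env.get_state(); print(m,round(s['time'],2),'box',B(s['tcp_pos']).round(4),'F',np.round(s['force'],1),'op',round(s['opening'],4)); return s
E
python3 - <<'E'
from r import *
d=np.array([28,-80.]);d/=np.linalg.norm(d)
best=None; q0=np.array(env.get_state()['qpos']); c=np.array([-.088,.080])-d*.055
for s in(1,-1):
    q,z=ori(d,0,s); j=kin.inverse_kinematics(W(*c,.052+.073+.05),q)
    print(s,None if j is None else np.round(j,2))
    if j is not None and (best is None or abs(np.array(j)-q0).max()<best[0]): best=(abs(np.array(j)-q0).max(),s)
s=best[1]; q,z=ori(d,0,s); print('use',s)
env.grip(.03,20)
env.reach(W(*c,.30),q)
env.movel(W(*c,.052+.073+.012),.2); st('above')
print(env.movel(W(*c,.052+.073-.012),.02,stop_force=3)); st('touch')
snap('side','d2'); shelf('d2'); snap('wrist','w2')
E
```

```text
1 [ 0.42  0.42 -0.58  2.06  0.33  0.75  0.02]
-1 [-0.01  0.36 -0.06  2.09  0.03  0.69 -2.84]
use 1
above 3.96 box [-0.1055  0.1319  0.1378] F [0.9 0.1 0.2] op 0.0299
True
touch 4.67 box [-0.1062  0.1319  0.1242] F [-1.9 -0.6  7.3] op 0.0303
shelf 10423 ((0.5257337689399719, -0.164046972990036), (0.1939886510372162, 0.29855087399482727), 3.1019339561462402) [[0.42080000042915344, -0.02019999921321869], [0.43700000643730164, -0.31839999556541443], [0.6306999921798706, -0.30790001153945923], [0.6144999861717224, -0.009700000286102295]] 0.04998931682682424
[228. 263.] 589 c 0.5152 -0.0843 r 0.0329 z 0.0638 bgr [116. 122. 129.]
[270. 267.] 120 c 0.5891 -0.135 r 0.0584 z 0.0639 bgr [ 82.  88. 101.]
[285. 309.] 97 c 0.5962 -0.2258 r 0.0292 z 0.0639 bgr [137. 133. 133.]
[248. 333.] 1219 c 0.5188 -0.2501 r 0.0365 z 0.0643 bgr [143. 147. 150.]
orange 89 [ 0.61044963 -0.16114094  0.07581569] [ 0.60475779 -0.20968181  0.06058328] [ 0.61367516 -0.12496686  0.10597056]
roof 5253 ((0.5606245398521423, 0.6108888387680054), (0.9600178003311157, 1.733516812324524), 0.1210545226931572)
```

View pics/d2.png

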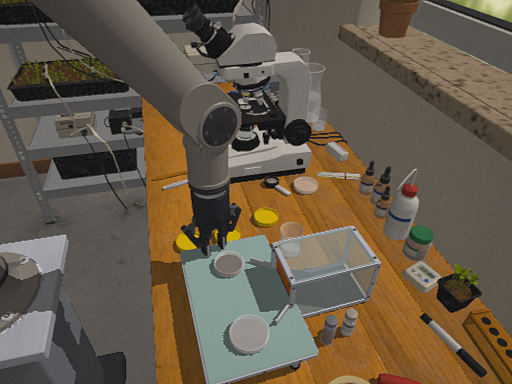

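The fingers are behind the dish and just touched the shelf, so the tip length is 72 mm. Now the first slide.

```bash
python3 - <<'E'
from r import *
d=np.array([28,-80.]);d/=np.linalg.norm(d); Z=.1242+.003
c=np.array([-.088,.080])-d*.055
env.movel(W(*c,Z),.03)
e=np.array([-.060,0])-d*.039
print(env.movel(W(*e,Z),.04,stop_force=12)); st('pushed')
b=e-d*.025
env.movel(W(*b,Z),.08); env.movel(W(*b,Z+.06),.15); st('up')
snap('side','d3'); shelf('d3')
p=cv2.imread('pics/d3.png'); cv2.imwrite('pics/c3.png',cv2.resize(p[180:380,150:400],None,fx=3,fy=3))
E
```

```text
False
pushed 7.7 box [-0.0729  0.0369  0.1272] F [0.9 0.3 0.2] op 0.03
up 8.71 box [-0.0814  0.06    0.1869] F [-0.   0.   0.1] op 0.0297
shelf 10148 ((0.5252794623374939, -0.163467139005661), (0.19337482750415802, 0.29866117238998413), 2.9465436935424805) [[0.42100000381469727, -0.019300000742077827], [0.43639999628067017, -0.3176000118255615], [0.6294999718666077, -0.3075999915599823], [0.6141999959945679, -0.009399999864399433]] 0.04997486186850304
[270. 268.] 120 c 0.588 -0.1351 r 0.0589 z 0.0641 bgr [ 81.  88. 101.]
[250. 289.] 709 c 0.5446 -0.1601 r 0.0329 z 0.0641 bgr [113. 119. 126.]
[284. 310.] 95 c 0.5956 -0.2245 r 0.0294 z 0.0637 bgr [137. 133. 133.]
[248. 333.] 1222 c 0.5191 -0.2509 r 0.0364 z 0.0643 bgr [144. 147. 151.]
orange 85 [ 0.61048607 -0.16216929  0.07596808] [ 0.60524114 -0.21024443  0.06110455] [ 0.61376832 -0.12530827  0.10509749]
roof 5158 ((0.561871349811554, 0.6146256923675537), (0.9553459882736206, 1.741075873374939), 0.09560179710388184)
```

View pics/c3.png

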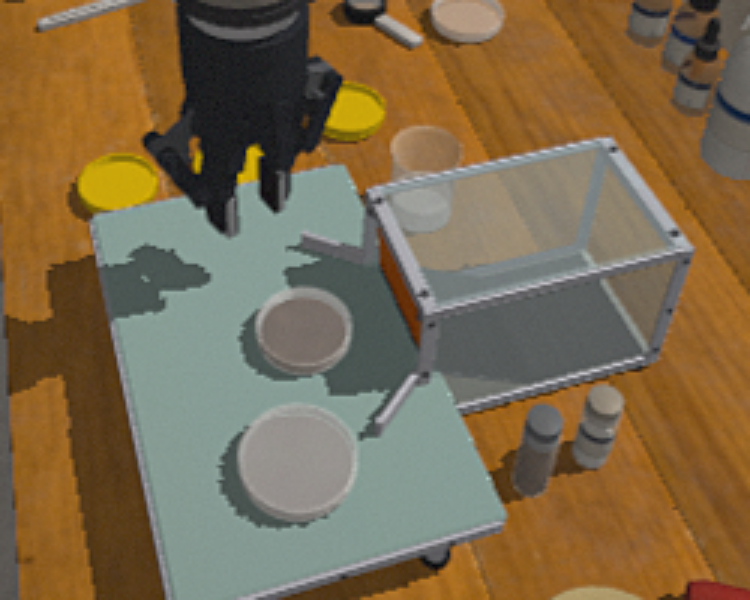

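The dish now sits at (-63,+2) mm on the opening line, clear of the wings, and the clear dish hasn't moved. Now the push in, tilted 12° so the body stays clear of lintel and roof.

```bash
python3 - <<'E'
from r import *
t=np.deg2rad(12); L=.0722; q0=np.array(env.get_state()['qpos'])
q,z=ori((1,0),t,1)
T=lambda x,y,h: W(x,y,h)-L*z
zt=.0568; y=.001
env.movel(np.array(env.get_state()['tcp_pos'])+[0,0,.03],.15)
env.reach(T(-.122,y,zt+.05),q); st('pre')
env.movel(T(-.122,y,zt),.1); st('down')
print(env.movel(T(-.045,y,zt),.05,stop_force=12)); st('mid')
print(env.movel(T(-.012,y,zt),.04,stop_force=12)); st('in')
env.dwell(.4); snap('side','d4')
p=cv2.imread('pics/d4.png'); cv2.imwrite('pics/c4.png',cv2.resize(p[180:380,150:400],None,fx=3,fy=3))
E
```

```text
pre 10.2 box [-0.1369  0.0012  0.1772] F [ 0.8 -0.2  0.8] op 0.0303
down 10.85 box [-0.1365  0.0013  0.1277] F [0.  0.1 0.5] op 0.0298
False
mid 12.54 box [-0.0602  0.001   0.1274] F [0.2 0.2 0.1] op 0.0298
False
in 13.52 box [-0.0271  0.001   0.1273] F [-0.1  0.4  1.1] op 0.03
```

View pics/c4.png

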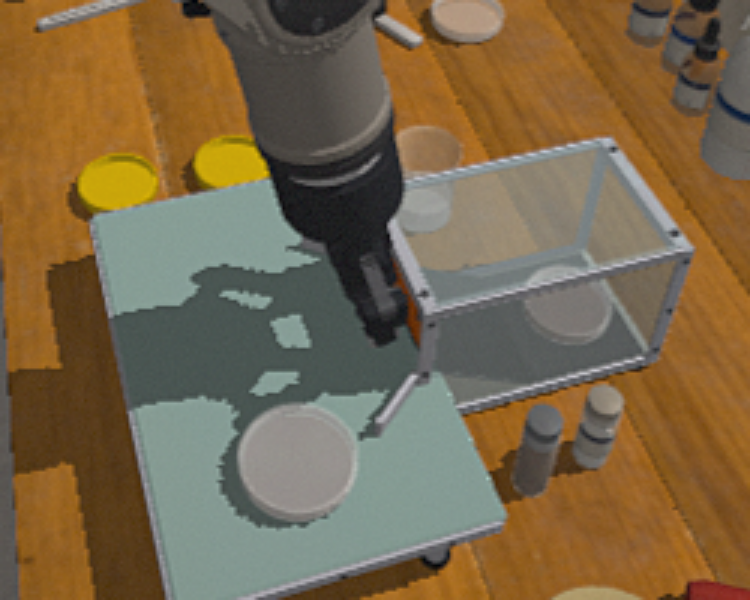

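The dish lies in the pan at crop (568,305), and the flap hangs orange beside the fingers. Now I'll draw back, lift and check.

```bash
python3 - <<'E'
from r import *
p=np.array(env.get_state()['tcp_pos']); dx=RB[:,0]
env.movel(p-dx*.09,.1); env.movel(p-dx*.09+[0,0,.15],.2); env.dwell(1); st('clear')
p,d,c=snap('side','d5'); shelf('d5'); a=snap('scene','s5')[0]
cv2.imwrite('pics/c5.png',np.vstack([cv2.resize(p[215:335,180:390],(525,300)),cv2.resize(a[180:300,190:400],(525,300))]))
E
```

```text
clear 16.92 box [-0.117   0.001   0.2775] F [-0.9  0.2 -0. ] op 0.0297
shelf 11064 ((0.5258898138999939, -0.16404178738594055), (0.1935356855392456, 0.2989547550678253), 2.89389705657959) [[0.42170000076293945, -0.019600000232458115], [0.4368000030517578, -0.3181999921798706], [0.6301000118255615, -0.3084000051021576], [0.6150000095367432, -0.00989999994635582]] 0.04997332727722491
[270. 268.] 122 c 0.588 -0.1351 r 0.0588 z 0.0638 bgr [ 80.  88. 103.]
[284. 310.] 96 c 0.5953 -0.2251 r 0.0291 z 0.0635 bgr [138. 135. 135.]
[248. 333.] 1223 c 0.5187 -0.2504 r 0.0372 z 0.0643 bgr [144. 148. 151.]
orange 84 [ 0.61038342 -0.16274156  0.07663365] [ 0.6051819  -0.20948513  0.06227718] [ 0.61315748 -0.12574219  0.10662234]
roof 5091 ((0.561002254486084, 0.6073741912841797), (0.9582751393318176, 1.7259682416915894), 0.11893753707408905)
```

View pics/c5.png

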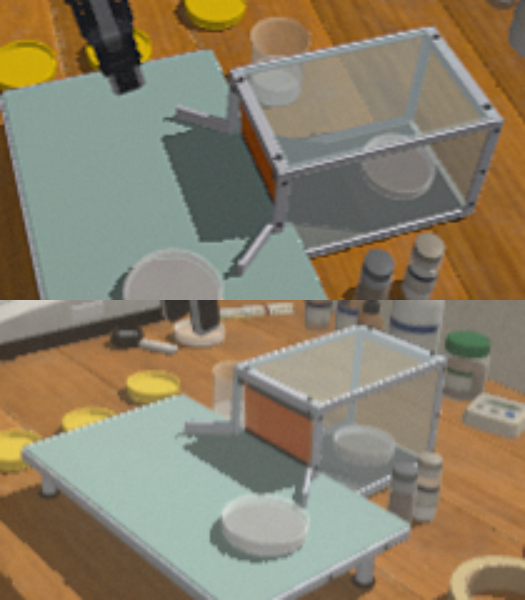

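The dish is in the pan, the flap is shut (orange points match those before the push), the clear dish and glassware haven't moved, and the gripper is clear. Handing in.

```bash
python3 -c "
from cell import job; job.job_done()"
```

```text
the job is handed in; nothing more can be done
```

The dark dish is in the used-dish box, and I have handed the job in. I slid it on its base to the opening line with two fingertips, then pushed it through the flap until it slipped down the chute into the pan. After that I drew the fingers back and lifted them clear. It took about 17 s of robot time.

Last checks, from the side and scene cameras:
- **Dish:** it lies in the pan inside the box.
- **Flap:** it hangs shut; its measured position matches the one before the push to within about 1 mm.
- **Clear dish:** it is within about 1.5 mm of where it was first measured, which is within camera error.
- **Glassware:** the beaker and both vials look unmoved in the pictures; I did not measure them.
- **Forces:** none of the readings I took between moves was over 8 N. The highest was a light touch of the fingertips on the shelf before the first slide, made to find its height.

No check failed or disagreed.

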